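# Wedge a carving blank tight in its hold-down jig

### The arm

A 6-joint arm with a two-finger parallel gripper is mounted at the origin on the work surface. World frame = base frame: x ahead of the robot, y to its left, z up, the work surface at z = 0. Lengths are in mm, angles in rad, forces in N, time in s.
With the tool pointing down it reaches from about 400 to 925 mm from the base axis. Payload 12.5 kg.
Tool frame: the origin (TCP) lies midway between the tips of the shut fingers; the grasp point (between the pads) lies 19 mm behind it (env.pinch_z is the distance from the TCP to the grasp point, in mm); z points along the fingers, y is the line along which they close (so a half turn about z gives the same grasp; the last joint's range is limited). The gripper opens to 95 mm and grips with 3 to 60 N. Pads are 20 mm wide; open, the fingers measure 119 mm over their backs; the gripper's body (75 mm by 180 mm) begins 59 mm behind the grasp point.
Start: joints at [1.226, 0.491, 1.559, -0, 1.092, -0.106], TCP at [147.818, 607.289, 187.661] pointing down, gripper open.
Joint ranges: [-3.1, 3.1], [-0.84, 2.19], [0.05, 2.79], [-1.13, 4.28], [0.06, 2.93], [-2.69, 2.69]. Speed limits (rad/s): [2.22, 2.22, 2.79, 3.14, 3.14, 3.14].

### API

Orientations are given as [roll, pitch, yaw] about the fixed x, y, z axes, in that order (R = Rz(yaw) Ry(pitch) Rx(roll)).
In Python, from cell import readout, eyes, job_done, env gives the robot as it stands.
- The arm moves only by the shell command python3 -m jog 'ROWS'. ROWS is a JSON object of lists of equal length, an entry for each row: "dp": the shift along the tool's x, y, z in mm, a list of three; "twist": the turn about the tool's z in degrees; "claw": the closure, from -1 (fully open) to 1 (shut). A call has 1 to 8 rows; each row is the pose to reach, as a shift and turn from the pose commanded when the call began, along the tool's axes at that moment; what a row does not reach only later rows make up. A row lasts 1/12 s, in which the tool goes at most 41.7 mm and 7.16 degrees, less where a joint would pass 70% of its speed; a pose out of reach is approached as far as the arm can. A call with a gripper value outside its range is refused whole. The fingers move at their own pace and stop on an object; the grip force is fixed at half the most. Time passes only in rows, so rows that repeat a pose let the fingers close. It gives the time, the measured TCP pose, the force and the opening at its end, in the units of the state.
- readout.state(): the state, without advancing time (a new reading comes with each control period).
- eyes.read_camera(name): name is "side" or "top" or "wrist"; returns the picture (400x640x3 uint8, red, green, blue); there is no depth.
- eyes.camera_model(name): a dict with "intrinsics" (3x3 intrinsics, pixels), "R" (3x3) and "t" (3): a world point X has camera coordinates R X + t. Camera axes: x right, y down, z forward; pixel columns grow to the right and rows downward; lengths in mm; the calibration is good to about 2 mm. A picture is of the moment at which its call begins: read the wrist's pose just before it. camera_model takes no time and is no camera call; for the wrist camera it gives the pose at the moment of the call.
- job_done(): hands the job in, once; it reports no verdict.
The state is a dict: "t": time; "joints": joint angles; "qvel": joint speeds; "tau": joint torques, N m; "eef_pos": TCP position; "tcp_rot": TCP orientation; "ft_force": force on the tool from outside, world axes, zero at the start; "moment": the same for the moment, N m; "opening": opening from 0.0 (shut) to 1.0 (fully open).
Only numpy, scipy, OpenCV 4.12 (cv2) and the standard library are available. Lean on these libraries where they do the work, as an engineer would, in place of code of your own. Each camera call takes 0.05 s, during which the arm holds its last target. There are 200 camera calls.

### The job

Get the carving blank ready for work: slide it along the jig until its far end is against the end stop, then lay the tapered wooden wedge on it and push the thin end in under the crossbar until the wedge jams tight and the blank is held by it. A firm push of about 20 N is enough; do not ram it, the bar and the blank must not be overstrained. Let go, leave the wedge jammed in place, and do not disturb the offcut, mallet and chisel.

Things in the scene. Friction and masses are not known exactly. Their poses are not given: they have to be found in the camera images.
- jig: Hold-down jig, fixed to the bench: plywood base board 350 x 230 x 12 mm (its x from -190 to +160 mm) with an end stop and, over it, a wooden crossbar on two steel studs. Origin on the bench top, on the board's middle line; x runs along the board towards the stop, z up. The bar's height differs each time and this pose does not tell it.
- stop_face (a point): Centre of the near face of the end stop, a batten 28 x 150 x 20 mm on the base board: at jig x = +130 mm, y = 0, 22 mm above the bench; axes as the jig's.
- bar_mouth (a point): Point at jig x = +45 mm, y = 0, z = 32 mm (top of the blank), plumb below the crossbar's near lower edge; the wedge goes in here towards jig +x. The bar is 30 (x) x 200 (y) x 22 mm high; its underside is 12 to 20 mm above the blank, unknown. Springs let it rise 1 mm per 10 N (8 mm at most). Axes as the jig's.
- stud_top (a point): Top of the left stud (jig y = +80 mm, x = +60 mm; the right one is at y = -80 mm), 96 mm above the bench; studs 10 mm thick, with nuts 20 mm and wing nuts 36 mm wide. The wedge should press on the sprung bar with about 8 N (4 to 20 is tight, over 28 overstrains it); a steady 20 N push along x on its thick end leaves 6 to 11 N.
- blank: Loose board of pale wood, the carving blank, 240 x 100 x 20 mm, about 0.3 kg, lying flat on the jig's base board under the crossbar (its top 32 mm above the bench), at first 20 to 40 mm short of the end stop. Origin: centre of its underside; x along its length towards the stop, z up. Sliding it takes 1 to 3 N.
- blank_front (a point): Middle of the blank's far end face (towards the end stop), at half thickness.
- blank_rear (a point): Middle of the blank's near end face (away from the stop), at half thickness, 22 mm above the bench; push here.
- wedge: Loose tapered wedge of dark wood, 80 g, 120 mm long (x), 36 mm wide; flat underside, top sloping evenly from 29 mm high at the thick end (x = -60 mm) to 5 mm at the thin end (x = +60 mm). Origin: centre of its underside; x to the thin end. At first flat on the bench, left or right of the jig. Wood friction 0.5 to 0.7: it stays in once jammed.
- wedge_tip (a point): Middle of the wedge's thin end, on its underside.
- wedge_back (a point): Middle of the wedge's thick end face, 14.5 mm above its underside.
- offcut: Bystander: plain rectangular offcut of dark wood 120 x 36 x 29 mm without taper, loose, flat on the bench on the other side of the jig from the wedge. Origin: centre of its underside.
- mallet: Bystander: wooden mallet lying on the bench beyond the offcut or wedge on the right; head 75 x 120 x 70 mm, handle 26 mm thick and about 180 mm long to its -x side. Origin 60 mm from the middle of the head along -x, on the bench.
- chisel: Bystander: carving chisel lying on the bench far left, 260 mm long, 28 mm thick handle to its -x side. Origin near the middle of its length, on the bench.
Not all that is in view belongs to the job. What is shaped like the wedge but white is not meant.

How it is judged:
By the outcome, as a careful person would: the job done as asked, in the order asked, and still so for the second after the job is handed in, with the robot touching nothing.
It also fails if it takes over 70 s, if anything falls off the work surface, if the arm or the gripper's body presses on something with over 40 N, if the wrist force passes 120 N, or if a joint passes its speed limit or range.

## Working session

There is one attempt and no reset: what is moved stays moved. The work goes in short steps, Python scripts to look and compute and a shell command to move; the robot and the scene stay as the last step left them, time stands still between calls to the robot, and variables do not carry over. Pictures are saved under pics/ and viewed, on a budget of 10 in all, crops included, one or two more only if the job needs it, and the job is handed in when it is done.

```bash
ls; mkdir -p pics; python3 - <<'E'
from cell import readout, eyes, env
import cv2,numpy as np
s=readout.state();print({k:np.round(v,3) for k,v in s.items()})
print([a for a in dir(env) if a[0]!='_'])
for n in('top','side'):
    im=eyes.read_camera(n);cv2.imwrite(f'pics/{n}0.png',im[:,:,::-1])
    m=eyes.camera_model(n);print(n,{k:np.round(v,3).tolist() for k,v in m.items()})
E
```

```text
pics
{'t': np.float64(0.0), 'joints': array([ 1.226,  0.492,  1.559, -0.   ,  1.092, -0.106]), 'qvel': array([-0.   ,  0.001, -0.   , -0.001,  0.001,  0.   ]), 'tau': array([ 1.0000e-03, -6.1265e+01, -2.5820e+01,  6.9000e-02,  4.8000e-02,
       -0.0000e+00]), 'eef_pos': array([147.719, 606.988, 187.034]), 'tcp_rot': array([-3.14 , -0.   ,  2.903]), 'ft_force': array([-0.493,  0.238,  0.264]), 'moment': array([ 0.055, -0.007,  0.016]), 'opening': np.float64(1.002)}
['IKError', 'pinch_z']
top {'intrinsics': [[403.014, 0.0, 322.308], [0.0, 403.014, 196.828], [0.0, 0.0, 1.0]], 'R': [[0.018, -1.0, 0.003], [-0.982, -0.018, -0.189], [0.189, 0.001, -0.982]], 't': [-16.463, 512.159, 1266.824]}
side {'intrinsics': [[383.923, 0.0, 317.799], [0.0, 383.923, 195.23], [0.0, 0.0, 1.0]], 'R': [[0.97, -0.244, 0.016], [-0.131, -0.573, -0.809], [0.207, 0.782, -0.588]], 't': [-493.497, 139.145, 1089.19]}
```

View pics/top0.png

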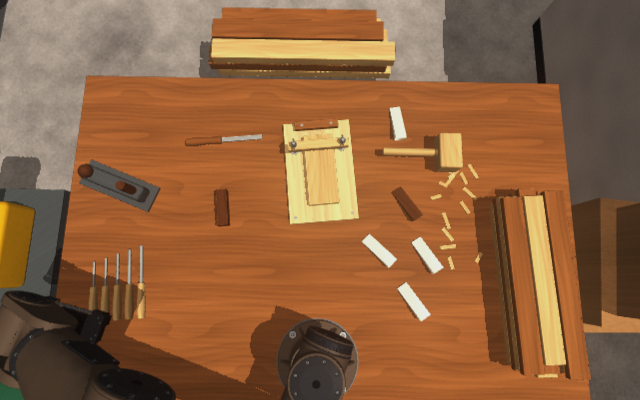

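View pics/side0.png

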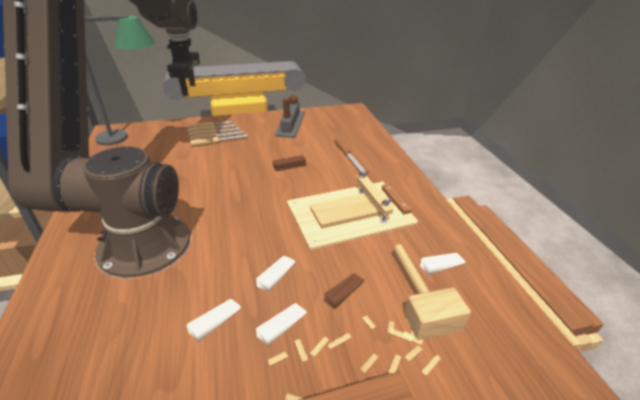

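The top view shows the jig at (320,170), with dark pieces at (222,207) and (406,203). In the side view the dark pieces are at (290,162) and (344,290). I need a zoom to tell the wedge from the offcut.

```bash
cat > h.py <<'E'
import numpy as np,cv2
from cell import readout,eyes
def ray(m,uv):
    K,R,t=[np.array(m[k]) for k in('intrinsics','R','t')]
    return -R.T@t, R.T@np.linalg.inv(K)@np.array([*uv,1.])
def onplane(m,uv,z):
    c,d=ray(m,uv); return c+d*(z-c[2])/d[2]
def proj(m,X):
    p=np.array(m['R'])@X+m['t'];p=np.array(m['intrinsics'])@p;return p[:2]/p[2]
def dark(im,box):
    u0,v0,u1,v1=box;h=cv2.cvtColor(im,cv2.COLOR_RGB2HSV)
    k=np.zeros(im.shape[:2],np.uint8);k[v0:v1,u0:u1]=(h[v0:v1,u0:u1,2]<115)*255
    cs=cv2.findContours(k,cv2.RETR_EXTERNAL,cv2.CHAIN_APPROX_NONE)[0]
    return max(cs,key=cv2.contourArea)
E
python3 - <<'E'
from h import *
t=cv2.imread('pics/top0.png')[:,:,::-1].copy();s=cv2.imread('pics/side0.png')[:,:,::-1].copy()
def crop(im,c,w,h,W,H):
    return cv2.resize(im[c[1]-h//2:c[1]+h//2,c[0]-w//2:c[0]+w//2],(W,H),interpolation=cv2.INTER_CUBIC)
a=np.hstack([crop(t,(222,207),60,60,260,260),crop(t,(406,203),60,60,260,260),crop(t,(320,170),120,120,260,260)])
b=np.hstack([crop(s,(290,162),60,60,260,260),crop(s,(344,290),60,60,260,260),crop(s,(355,212),140,140,260,260)])
cv2.imwrite('pics/z.png',np.vstack([a,b])[:,:,::-1])
mt=eyes.camera_model('top');ms=eyes.camera_model('side')
for n,box in (('L',(205,180,240,235)),('R',(385,178,430,228))):
    c=dark(t,box);r=cv2.minAreaRect(c);print(n,r,onplane(mt,r[0],15).round(1))
    q=cv2.boxPoints(r);print(np.array([onplane(mt,x,15)[:2] for x in q]).round(0).tolist())
# board: bright pale
h=cv2.cvtColor(t,cv2.COLOR_RGB2HSV);k=np.zeros(t.shape[:2],np.uint8);k[110:235,275:365]=(h[110:235,275:365,2]>190)*255
c=max(cv2.findContours(k,cv2.RETR_EXTERNAL,cv2.CHAIN_APPROX_NONE)[0],key=cv2.contourArea)
r=cv2.minAreaRect(c);print('board',r);q=cv2.boxPoints(r);print(np.array([onplane(mt,x,12)[:2] for x in q]).round(0).tolist())
E
```

```text
L ((221.22413635253906, 207.3103485107422), (36.114044189453125, 14.739227294921875), 86.633544921875) [477.1 328.9  15. ]
[[536.0, 361.0], [540.0, 312.0], [419.0, 297.0], [415.0, 346.0]]
R ((406.1118469238281, 203.64010620117188), (35.49140930175781, 14.044458389282227), 59.534454345703125) [ 500.9 -287.5   15. ]
[[540.0, -238.0], [565.0, -279.0], [462.0, -337.0], [438.0, -296.0]]
board ((320.1244812011719, 171.1431884765625), (99.94970703125, 68.77671813964844), 85.38934326171875)
[[774.0, 138.0], [799.0, -100.0], [449.0, -128.0], [427.0, 99.0]]
```

View pics/z.png

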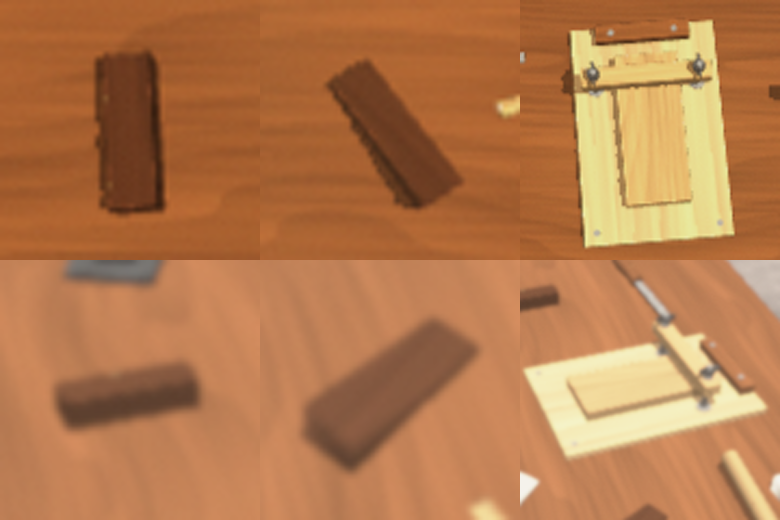

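The right-hand piece tapers, with its thick end near the robot and its thin end pointing away, so it looks like the wedge. The left piece has a uniform height, so it looks like the offcut. I'm moving towards the jig, tool turned to its axes.

```bash
python3 -m jog '{"dp":[[-300,-150,-60],[-300,-150,-60],[-300,-150,-60],[-300,-150,-60],[-300,-150,-60],[-300,-150,-60],[-300,-150,-60],[-300,-150,-60]],"twist":[56,56,56,56,56,56,56,56],"claw":[1,1,1,1,1,1,1,1]}'; python3 - <<'E'
from h import *
s=readout.state();y=s['tcp_rot'][2];d=np.array([480,40])-s['eef_pos'][:2];print(np.degrees(y),d@[np.cos(y),np.sin(y)],d@[np.sin(y),-np.cos(y)])
E
```

```text
t: 0.77
eef_pos: [399.4, 393.7, 246.6]
tcp_rot: [-3.141, 0.0, 1.919]
ft_force: [0.7, 1.1, 0.6]
opening: 0.499
109.95101656026945 -359.93901385214554 -44.88511857389814
```

```bash
python3 -m jog '{"dp":[[-320,-40,0],[-320,-40,0],[-320,-40,0],[-320,-40,0],[-320,-40,0],[-320,-40,0],[-320,-40,0],[-320,-40,0]],"twist":[56,56,56,56,56,56,56,56],"claw":[1,1,1,1,1,1,1,1]}'; python3 -m jog '{"dp":[[0,0,0],[0,0,0],[0,0,0],[0,0,0],[0,0,0],[0,0,0],[0,0,0],[0,0,0]],"twist":[48,48,48,48,48,48,48,48],"claw":[1,1,1,1,1,1,1,1]}'; python3 - <<'E'
from h import *
s=readout.state();m=eyes.camera_model('wrist');im=eyes.read_camera('wrist');cv2.imwrite('pics/w1.png',im[:,:,::-1]);np.save('w1.npy',m)
R=np.array(m['R']);print(s['eef_pos'],np.degrees(s['tcp_rot']),'cam',-R.T@m['t'],'axis',R[2])
E
```

```text
t: 1.43
eef_pos: [471.9, 78.5, 246.3]
tcp_rot: [3.142, 0.0, 0.941]
ft_force: [0.1, 0.2, -0.9]
opening: 0.009
t: 2.1
eef_pos: [471.7, 81.3, 246.1]
tcp_rot: [-3.141, 0.0, 0.106]
ft_force: [0.4, -1.2, 0.8]
opening: 0.006
[471.69782857  81.30296916 246.12242348] [-1.79990618e+02  2.73021522e-02  6.08904676e+00] cam [544.09087591  88.91204052 443.46045171] axis [-0.25253632 -0.026816   -0.96721575]
```

View pics/w1.png

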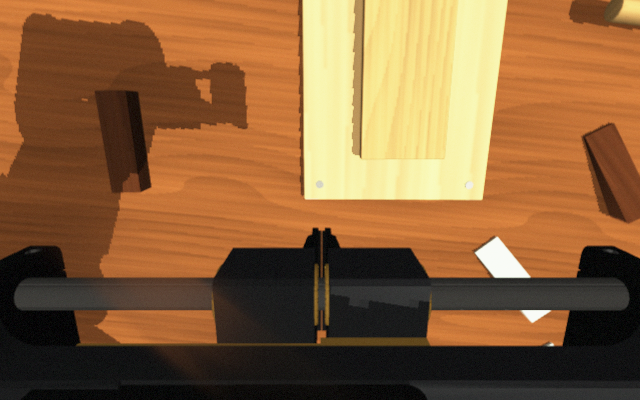

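The wrist view shows the board's near corners at (304,198) and (483,199). The blank's rear edge runs from (361,158) to (444,159). The wedge is at the right, about (612,170), and the untapered offcut at the left.

```bash
python3 - <<'E'
from h import *
m=np.load('w1.npy',allow_pickle=True).item()
P=lambda u,v,z:onplane(m,(u,v),z)[:2]
a,b=P(304.5,198.5,12),P(483,199,12);a2,b2=P(302,20,12),P(504,20,12)
print('near corners',a,b,'width',np.linalg.norm(a-b))
f=lambda p,q:np.degrees(np.arctan2(*(q-p)[::-1]))
print('yaw L,R edge',f(a,a2),f(b,b2),'near',f(b,a)-90)
c,d=P(361,158,32),P(444,158.5,32);d2=P(455.5,20,32);c2=P(365,20,32);print('blank',c,d,np.linalg.norm(c-d),f(d,d2),f(c,c2),f(d,c)-90)
y=np.radians(np.mean([f(a,a2),f(b,b2),f(b,a)-90]));ex=np.array([np.cos(y),np.sin(y)])
o=(a+b)/2+190*ex;print('jig',o,np.degrees(y))
r=(c+d)/2;e=np.array([-ex[1],ex[0]]);print('blank rear in jig',(r-o)@ex,(r-o)@e)
# wedge footprint guesses: thick end top and others
for u,v in((584,135),(610,124),(625,219)):print('wedge px',u,v,P(u,v,15))
start=o-175*ex+e*((r-o)@e);s=readout.state();yy=s['tcp_rot'][2];D=start-s['eef_pos'][:2]
print('start',start,'dp',D@[np.cos(yy),np.sin(yy)],D@[np.sin(yy),-np.cos(yy)],'twist',np.degrees(yy-y))
E
```

```text
near corners [431.0071308   98.47056175] [ 454.59738986 -130.09538281] width 229.78009343145203
yaw L,R edge 6.135273102380941 6.352758030580297 near 5.89262517861043
blank [492.93891382  35.78239105] [502.78146247 -62.6070395 ] 98.88051277924771 6.474044765682345 6.075034373083647 5.712672012258906
jig [631.71697489   4.46641148] 6.126885437190556
blank rear in jig -135.0004018946208 -3.489991049435371
wedge px 584 135 [ 547.37938314 -233.00547522]
wedge px 610 124 [ 563.47080857 -260.38350612]
wedge px 625 219 [ 448.33641268 -317.86425296]
start [458.08906889 -17.68150702] dp -24.604088269286354 96.81754616973639 twist 0.28717915862265964
```

```bash
python3 -m jog '{"dp":[[-25,97,0],[-25,97,0],[-25,97,0],[-25,97,150],[-25,97,150],[-25,97,150],[-25,97,150],[-25,97,150]],"twist":[0,0,0,0,0,0,0,0],"claw":[1,1,1,1,1,1,1,1]}'; python3 -m jog '{"dp":[[0,0,30],[0,0,55],[0,0,70],[0,0,76],[0,0,76],[0,0,76]],"twist":[0,0,0,0,0,0],"claw":[1,1,1,1,1,1]}'
```

```text
t: 2.82
eef_pos: [455.3, -17.6, 92.4]
tcp_rot: [-3.139, 0.007, 0.113]
ft_force: [-0.4, 0.0, 0.3]
opening: 0.003
t: 3.32
eef_pos: [458.4, -17.9, 21.4]
tcp_rot: [3.141, -0.001, 0.111]
ft_force: [0.2, 0.3, -0.5]
opening: 0.005
```

```bash
python3 -m jog '{"dp":[[12,0,0],[22,0,0],[28,0,0],[33,0,0],[38,0,0],[43,0,0],[48,0,0],[48,0,0]],"twist":[0,0,0,0,0,0,0,0],"claw":[1,1,1,1,1,1,1,1]}';python3 -m jog '{"dp":[[2,0,0],[4,0,0],[4,0,0]],"twist":[0,0,0],"claw":[1,1,1]}';python3 -m jog '{"dp":[[1,0,0],[2,0,0],[2,0,0]],"twist":[0,0,0],"claw":[1,1,1]}'
```

```text
t: 3.98
eef_pos: [506.3, -12.5, 20.3]
tcp_rot: [3.142, -0.001, 0.11]
ft_force: [-0.5, -0.5, -0.9]
opening: 0.005
t: 4.23
eef_pos: [509.6, -12.1, 20.3]
tcp_rot: [-3.142, -0.0, 0.11]
ft_force: [-0.4, 0.3, -1.0]
opening: 0.006
t: 4.48
eef_pos: [511.5, -11.9, 20.3]
tcp_rot: [-3.142, -0.0, 0.11]
ft_force: [-0.8, -0.1, 0.5]
opening: 0.0
```

```bash
for i in 1 2; do python3 -m jog '{"dp":[[1,0,0],[2,0,0],[3,0,0],[3,0,0]],"twist":[0,0,0,0],"claw":[1,1,1,1]}'|egrep 'pos|force';done; python3 -c "
from h import *
cv2.imwrite('pics/t1.png',cv2.resize(eyes.read_camera('top')[110:240,260:380],(600,650),interpolation=cv2.INTER_CUBIC)[:600,:,::-1])"
```

```text
eef_pos: [514.6, -11.6, 20.3]
ft_force: [-0.2, -0.1, 0.2]
eef_pos: [517.5, -11.2, 20.3]
ft_force: [0.1, -0.4, -0.7]
```

View pics/t1.png

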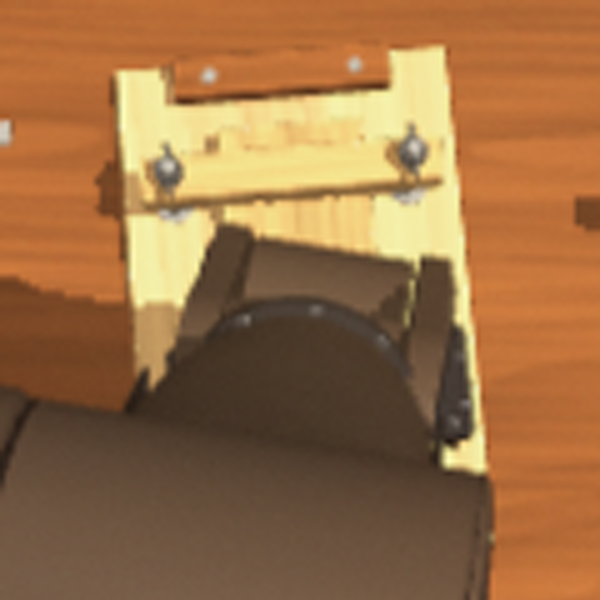

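The top view is inconclusive: a gap of about 20 px in the zoom still seems to sit between the blank's front and the stop. I'll check with the wrist camera.

```bash
python3 -c "
from h import *
np.save('w2.npy',eyes.camera_model('wrist'));cv2.imwrite('pics/w2.png',eyes.read_camera('wrist')[:,:,::-1])"
```

```text
(no output)
```

View pics/w2.png

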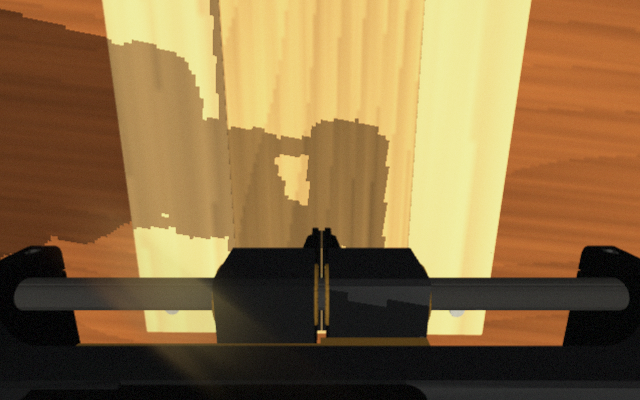

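```bash
python3 -c "
from h import *
m=np.load('w2.npy',allow_pickle=True).item();o=np.array([631.7,4.5]);y=np.radians(6.1);ex=np.array([np.cos(y),np.sin(y)])
print((onplane(m,(233,248),32)[:2]-o)@ex, proj(m,np.array([517.5,-11.2,20.3])))
"; python3 -m jog '{"dp":[[1,0,0],[2,0,0],[3,0,0],[4,0,0]],"twist":[0,0,0,0],"claw":[1,1,1,1]}'|egrep 'pos|force'; python3 -m jog '{"dp":[[1,0,0],[2,0,0],[3,0,0],[4,0,0]],"twist":[0,0,0,0],"claw":[1,1,1,1]}'|egrep 'pos|force'
```

```text
-120.04992249364757 [321.03912088 233.30470186]
eef_pos: [521.5, -10.8, 20.3]
ft_force: [-0.8, 0.2, 0.4]
eef_pos: [525.4, -10.3, 20.3]
ft_force: [0.2, -0.9, 1.3]
```

```bash
python3 -c "
from h import *
a=eyes.read_camera('side')[160:270,270:430];w=eyes.read_camera('wrist')[130:270,180:460]
a=cv2.resize(a,(580,398),interpolation=cv2.INTER_CUBIC);w=cv2.resize(w,(400,200))
c=np.zeros((600,600,3),np.uint8);c[:398,:580]=a;c[400:,:400]=w
cv2.imwrite('pics/s2.png',c[:,:,::-1])"
```

```text
(no output)
```

View pics/s2.png

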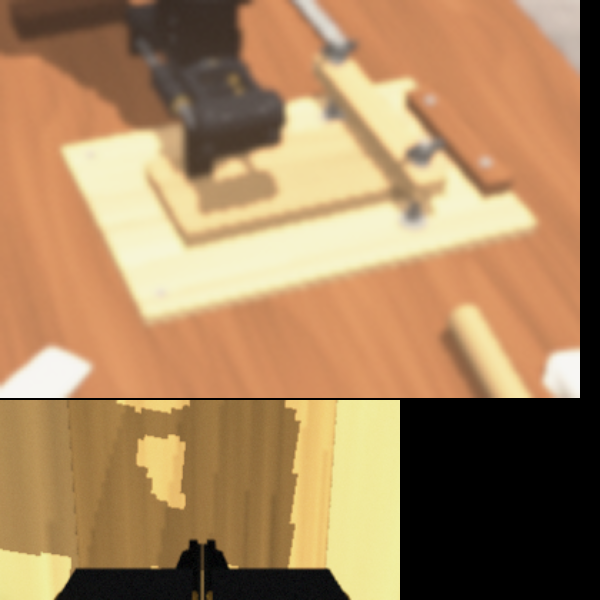

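```bash
python3 -c "
from h import *
m=eyes.camera_model('side');s=readout.state();p=s['eef_pos'];print(p,s['tcp_rot'],s['opening'])
for z in(20,35,50,65):
  print(z,proj(m,np.array([p[0],p[1],z])))
print('blank rear corners', [proj(m,np.array(q)) for q in((493,35.8,32),(502.8,-62.6,32),(502.8,-62.6,12))])
print('board near corner',proj(m,np.array((454.6,-130,12))))
"
```

```text
[525.44483999 -10.34662286  20.3085018 ] [-3.14154622e+00 -1.41623598e-04  1.10318017e-01] 0.006930146272644743
20 [323.92241649 214.78776271]
35 [324.04745611 210.95066874]
50 [324.17439516 207.05528703]
65 [324.30327724 203.10027928]
blank rear corners [array([310.20185303, 204.22224057]), array([321.14153101, 223.61688364]), array([320.99885091, 228.78594152])]
board near corner [310.37434709 246.80073357]
```

The blank hasn't moved: its rear corners are still where I first measured them. The fingertips slid over it, so the real tips sit higher than the reported TCP. I'll go back behind the blank and probe down to the board for the height.

```bash
python3 -m jog '{"dp":[[0,0,-30],[0,0,-30],[-35,0,-30],[-68,0,-30],[-68,0,-30],[-68,0,-15],[-68,0,0],[-68,0,0]],"twist":[0,0,0,0,0,0,0,0],"claw":[1,1,1,1,1,1,1,1]}'|egrep 'pos|force'; for i in 1 2; do python3 -m jog '{"dp":[[0,0,2],[0,0,4],[0,0,4]],"twist":[0,0,0],"claw":[1,1,1]}'|egrep 'pos|force';done
```

```text
eef_pos: [456.8, -17.8, 18.7]
ft_force: [0.1, -0.2, 0.1]
eef_pos: [457.9, -17.8, 16.5]
ft_force: [-0.4, 0.1, 0.5]
eef_pos: [457.7, -17.8, 12.2]
ft_force: [-0.0, 0.4, 0.2]
```

```bash
python3 -m jog '{"dp":[[0,0,2],[0,0,4],[0,0,4]],"twist":[0,0,0],"claw":[1,1,1]}'|egrep 'pos|force'; python3 -m jog '{"dp":[[0,0,2],[0,0,3],[0,0,3]],"twist":[0,0,0],"claw":[1,1,1]}'|egrep 'pos|force'; python3 -c "
from h import *
a=eyes.read_camera('side')[160:270,260:420];w=eyes.read_camera('wrist')[130:270,180:460]
a=cv2.resize(a,(580,398),interpolation=cv2.INTER_CUBIC);w=cv2.resize(w,(400,200))
c=np.zeros((600,600,3),np.uint8);c[:398,:580]=a;c[400:,:400]=w
cv2.imwrite('pics/s3.png',c[:,:,::-1])
m=eyes.camera_model('side');p=readout.state()['eef_pos'];
for z in(6,20,35):
  q=proj(m,np.array([p[0],p[1],z]));print(z,(q-[260,160])*[580/160,398/110])"
```

```text
eef_pos: [457.6, -17.8, 8.0]
ft_force: [-0.5, 0.3, 0.4]
eef_pos: [457.6, -17.8, 5.1]
ft_force: [0.3, 1.4, 1.1]
6 [155.46528498 228.13140594]
20 [155.35076855 215.26205423]
35 [155.22625331 201.26903611]
```

View pics/s3.png

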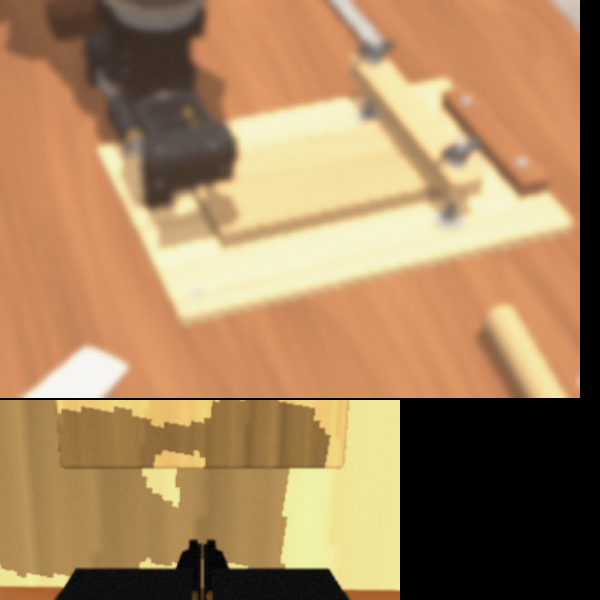

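The fingertip shows at crop (157,207), which puts it about 20 mm above the reported TCP. I'll keep probing for board contact.

```bash
python3 -c "from cell import env;print(env.pinch_z)"; for i in 1 2 3; do python3 -m jog '{"dp":[[0,0,2],[0,0,3],[0,0,3]],"twist":[0,0,0],"claw":[1,1,1]}'|egrep 'pos|force';done
```

```text
18.8
eef_pos: [457.6, -17.8, 2.1]
ft_force: [-0.4, -1.1, 0.9]
eef_pos: [457.6, -17.8, -0.9]
ft_force: [0.3, -0.6, 0.5]
eef_pos: [457.6, -17.8, -3.9]
ft_force: [0.3, 1.0, 0.2]
```

```bash
for i in 1 2 3; do python3 -m jog '{"dp":[[0,0,1],[0,0,2],[0,0,2]],"twist":[0,0,0],"claw":[1,1,1]}'|egrep 'pos|force';done
```

```text
eef_pos: [457.6, -17.8, -5.8]
ft_force: [0.5, 0.1, 0.4]
eef_pos: [457.7, -17.8, -7.8]
ft_force: [-0.7, 0.0, 0.2]
eef_pos: [457.6, -17.8, -9.8]
ft_force: [0.4, 0.3, 0.6]
```

```bash
python3 -m jog '{"dp":[[0,0,-3],[8,0,-3],[16,0,-3],[22,0,-3],[27,0,-3],[31,0,-3],[34,0,-3],[37,0,-3]],"twist":[0,0,0,0,0,0,0,0],"claw":[1,1,1,1,1,1,1,1]}'|egrep 'pos|force';for i in 1 2; do python3 -m jog '{"dp":[[2,0,0],[4,0,0],[6,0,0]],"twist":[0,0,0],"claw":[1,1,1]}'|egrep 'pos|force';done
```

```text
eef_pos: [494.3, -13.6, -6.8]
ft_force: [-2.3, -0.3, 0.7]
eef_pos: [500.6, -13.1, -6.8]
ft_force: [-0.7, -0.5, -1.3]
eef_pos: [506.6, -12.4, -6.7]
ft_force: [-0.9, -0.5, 0.2]
```

```bash
for i in 1 2 3 4; do python3 -m jog '{"dp":[[1,0,0],[2,0,0],[2,0,0]],"twist":[0,0,0],"claw":[1,1,1]}'|egrep 'pos|force';done
```

```text
eef_pos: [508.0, -12.2, -6.7]
ft_force: [-3.7, -0.8, 1.2]
eef_pos: [508.0, -11.9, -6.7]
ft_force: [-11.6, -2.7, 8.0]
eef_pos: [508.0, -11.7, -6.8]
ft_force: [-19.0, -7.0, 14.7]
eef_pos: [508.0, -11.4, -6.8]
ft_force: [-28.3, -8.3, 20.3]
```

The force climbs at a fixed position, so the blank is against the stop. I'll back off, rise, open and look at the wedge and blank together.

```bash
python3 -m jog '{"dp":[[-15,0,0],[-25,0,-40],[-40,0,-80],[-45,35,-120],[-50,70,-160],[-50,105,-200],[-50,105,-230],[-50,105,-230]],"twist":[0,0,0,0,0,0,0,0],"claw":[1,1,1,1,-1,-1,-1,-1]}'|egrep 'pos|force';python3 -m jog '{"dp":[[0,0,0],[0,0,0]],"twist":[0,0],"claw":[-1,-1]}'; python3 - <<'E'
from h import *
s=readout.state();m=eyes.camera_model('wrist');im=eyes.read_camera('wrist');cv2.imwrite('pics/w3.png',im[:,:,::-1]);np.save('w3.npy',m)
E
```

```text
eef_pos: [477.6, -123.9, 227.8]
ft_force: [0.1, 0.9, -0.2]
t: 12.28
eef_pos: [476.6, -121.9, 224.0]
tcp_rot: [3.141, -0.002, 0.109]
ft_force: [0.0, -0.5, 0.5]
opening: 0.37
```

View pics/w3.png

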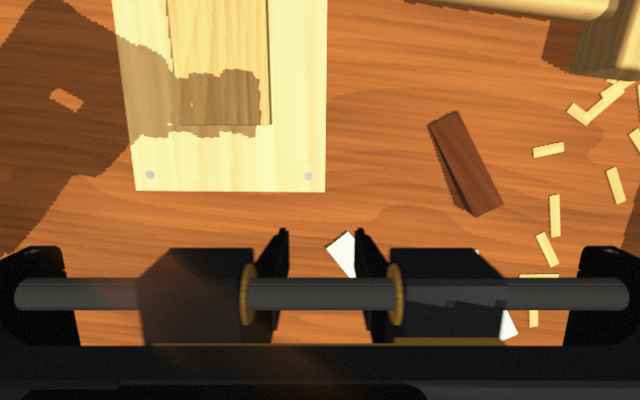

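The blank's rear edge is now at row 124, between columns 173 and 270. The wedge's thin end runs (427,124)-(458,111) and its thick top edge (475,217)-(503,203).

```bash
python3 - <<'E'
from h import *
m=np.load('w3.npy',allow_pickle=True).item()
P=lambda u,v,z:onplane(m,(u,v),z)[:2]
a,b=P(136,191.5,12),P(325.5,192,12)
d=a-b;y=np.arctan2(d[1],d[0])-np.pi/2;ex=np.array([np.cos(y),np.sin(y)]);o=(a+b)/2+190*ex;print('jig',o,np.degrees(y),np.linalg.norm(d))
for u in(180,262):
  q=P(u,124.5,32)-o;print('blank rear jig',q@ex,q@[-ex[1],ex[0]])
tl,tr=P(427,124,5),P(458,111,5);kl,kr=P(475,217,29),P(503,203.5,29)
t=(tl+tr)/2;k=(kl+kr)/2;print('thin',t,'thick',k,'len',np.linalg.norm(t-k),'w',np.linalg.norm(tl-tr),np.linalg.norm(kl-kr))
w=np.arctan2(*(t-k)[::-1]);c=(t+k)/2;s=readout.state();yy=s['tcp_rot'][2]
g=c-12*np.array([np.cos(w),np.sin(w)])
D=g-s['eef_pos'][:2];print('centre',c,'yaw',np.degrees(w),'twist',np.degrees(yy-w),'dp',D@[np.cos(yy),np.sin(yy)],D@[np.sin(yy),-np.cos(yy)])
E
```

```text
jig [629.96714381   4.32950623] 6.0598127349532875 229.92062790289347
blank rear jig -109.51556043748445 45.76685249544999
blank rear jig -109.24970965309271 -44.3644437654185
thin [ 555.35390064 -256.43012424] thick [ 455.97164204 -323.71526658] len 120.017180862876 w 38.01259207990029 35.21615009529062
centre [ 505.66277134 -290.07269541] yaw 34.09932588740967 twist -27.800554913615226 dp 0.32807665611390036 176.63366074549705
```

The blank is seated: its rear reads jig x = -109.4 against a nominal -110. Next I grasp the wedge a little towards its thick end.

```bash
python3 -m jog '{"dp":[[0,177,0],[0,177,0],[0,177,0],[0,177,0],[0,177,0],[0,177,100],[0,177,100],[0,177,100]],"twist":[-28,-28,-28,-28,-28,-28,-28,-28],"claw":[-1,-1,-1,-1,-1,-1,-1,-1]}'; python3 -m jog '{"dp":[[0,0,40],[0,0,75],[0,0,95],[0,0,105],[0,0,110],[0,0,110]],"twist":[0,0,0,0,0,0],"claw":[-1,-1,-1,-1,-1,-1]}'
```

```text
t: 13.0
eef_pos: [493.4, -295.4, 117.0]
tcp_rot: [-3.134, 0.002, 0.599]
ft_force: [0.4, 0.4, -0.4]
opening: 0.965
t: 13.5
eef_pos: [495.5, -296.7, 12.3]
tcp_rot: [-3.14, 0.0, 0.599]
ft_force: [-0.4, -0.0, 0.4]
opening: 1.001
```

```bash
python3 - <<'E'
from h import *
s=readout.state();m=eyes.camera_model('wrist');im=eyes.read_camera('wrist');cv2.imwrite('pics/w4.png',im[:,:,::-1]);np.save('w4.npy',m)
y=s['tcp_rot'][2];D=np.array([495.7,-296.8])-s['eef_pos'][:2];print(s['eef_pos'],np.degrees(y),D@[np.cos(y),np.sin(y)],D@[np.sin(y),-np.cos(y)])
E
```

```text
[ 495.48628793 -296.72433702   12.30999847] 34.34463378521894 0.13376656450751562 0.18304164173344015
```

View pics/w4.png

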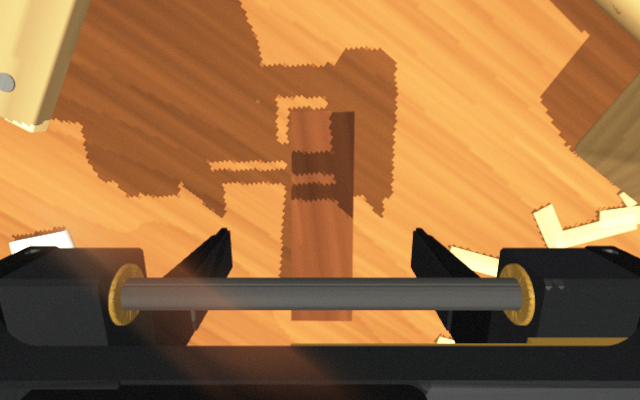

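The wedge lies squarely between the open fingers, columns 290-353. I'm lowering and closing.

```bash
python3 -m jog '{"dp":[[0,0,12],[0,0,22],[0,0,26],[0,0,28],[0,0,28]],"twist":[0,0,0,0,0],"claw":[-1,-1,-1,-1,-1]}'; python3 -m jog '{"dp":[[0,0,0],[0,0,0],[0,0,0],[0,0,0],[0,0,0],[0,0,0],[0,0,0],[0,0,0]],"twist":[0,0,0,0,0,0,0,0],"claw":[1,1,1,1,1,1,1,1]}'
```

```text
t: 13.97
eef_pos: [495.5, -297.3, -15.1]
tcp_rot: [-3.141, 0.0, 0.599]
ft_force: [0.1, 0.2, -0.7]
opening: 0.997
t: 14.63
eef_pos: [495.7, -297.4, -14.7]
tcp_rot: [-3.142, -0.0, 0.599]
ft_force: [0.2, -0.2, -0.4]
opening: 0.494
```

```bash
python3 -m jog '{"dp":[[0,0,0],[0,0,0],[0,0,0],[0,0,0]],"twist":[0,0,0,0],"claw":[1,1,1,1]}';  python3 -m jog '{"dp":[[0,0,-20],[0,0,-40],[0,0,-60],[0,0,-80],[0,0,-80]],"twist":[0,0,0,0,0],"claw":[1,1,1,1,1]}'
```

```text
t: 14.97
eef_pos: [495.7, -297.3, -14.7]
tcp_rot: [-3.141, -0.0, 0.599]
ft_force: [-0.1, 0.4, 0.1]
opening: 0.375
t: 15.38
eef_pos: [496.9, -298.3, 68.6]
tcp_rot: [3.137, -0.002, 0.599]
ft_force: [-0.2, -0.6, -0.4]
opening: 0.375
```

The gripper reads 35.6 mm, so the wedge is held. I'm carrying it over the blank.

```bash
python3 -m jog '{"dp":[[0,0,-15],[249,-191,-15],[249,-191,-15],[249,-191,-15],[249,-191,-15],[249,-191,-15],[249,-191,-15],[249,-191,-15]],"twist":[0,28.2,28.2,28.2,28.2,28.2,28.2,28.2],"claw":[1,1,1,1,1,1,1,1]}'; python3 -m jog '{"dp":[[0,0,0],[0,0,0],[0,0,0],[0,0,0]],"twist":[0,0,0,0],"claw":[1,1,1,1]}'; python3 - <<'E'
from h import *
s=readout.state();y=s['tcp_rot'][2];D=np.array([593.8,.5])-s['eef_pos'][:2];print(np.degrees(y),D@[np.cos(y),np.sin(y)],D@[np.sin(y),-np.cos(y)])
E
```

```text
t: 16.05
eef_pos: [583.1, -29.4, 79.5]
tcp_rot: [-3.141, 0.001, 0.106]
ft_force: [1.8, -0.7, -0.7]
opening: 0.373
t: 16.38
eef_pos: [582.7, -32.4, 79.8]
tcp_rot: [-3.141, 0.001, 0.106]
ft_force: [-0.6, 0.3, -0.3]
opening: 0.374
6.058958124333906 14.487490208891423 -31.50303247013275
```

```bash
python3 -m jog '{"dp":[[14.5,-31.5,0],[14.5,-31.5,20],[14.5,-31.5,40],[14.5,-31.5,52],[14.5,-31.5,57],[14.5,-31.5,59],[14.5,-31.5,59]],"twist":[0,0,0,0,0,0,0],"claw":[1,1,1,1,1,1,1]}'; python3 - <<'E'
from h import *
s=readout.state();m=eyes.camera_model('wrist');im=eyes.read_camera('wrist');cv2.imwrite('pics/w5.png',im[:,:,::-1]);np.save('w5.npy',m)
E
```

```text
t: 16.97
eef_pos: [594.3, 0.7, 21.3]
tcp_rot: [-3.141, 0.0, 0.106]
ft_force: [-0.6, -0.2, -0.6]
opening: 0.372
```

View pics/w5.png

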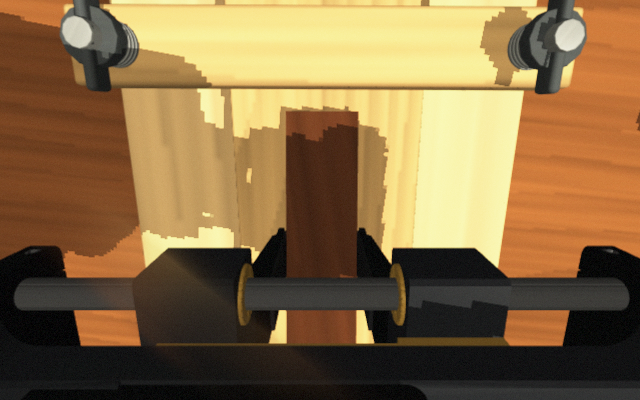

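The wedge is straight and centred, with its tip at row 111 and the bar edge at row 88. I'll slide the tip under the bar and set it down.

```bash
python3 -m jog '{"dp":[[0,0,2],[8,0,2],[16,0,2],[24,0,2],[24,0,2]],"twist":[0,0,0,0,0],"claw":[1,1,1,1,1]}';python3 -m jog '{"dp":[[0,0,1],[0,0,1]],"twist":[0,0],"claw":[1,1]}'|egrep 'pos|force';python3 -m jog '{"dp":[[0,0,1],[0,0,1]],"twist":[0,0],"claw":[1,1]}'|egrep 'pos|force'
```

```text
t: 17.43
eef_pos: [620.1, 4.1, 19.6]
tcp_rot: [3.141, -0.002, 0.107]
ft_force: [0.4, 0.6, -1.0]
opening: 0.372
eef_pos: [617.8, 4.1, 18.0]
ft_force: [-0.4, 0.7, -1.2]
eef_pos: [617.9, 4.0, 17.3]
ft_force: [0.3, -0.6, -0.8]
```

```bash
for i in 1 2; do python3 -m jog '{"dp":[[0,0,1],[0,0,1]],"twist":[0,0],"claw":[1,1]}'|egrep 'pos|force'; done
```

```text
eef_pos: [617.9, 4.0, 17.3]
ft_force: [-3.6, 0.7, 9.5]
eef_pos: [617.9, 4.0, 17.2]
ft_force: [-7.2, 1.0, 20.3]
```

```bash
python3 -m jog '{"dp":[[0,0,-2],[0,0,-2],[0,0,-2],[0,0,-2],[0,0,-2],[0,0,-2],[0,0,-2]],"twist":[0,0,0,0,0,0,0],"claw":[1,-0.2,-0.2,-0.2,-0.2,-0.2,-0.2]}'; python3 -m jog '{"dp":[[0,0,-20],[0,0,-50],[0,0,-80],[-40,0,-80],[-75,0,-80],[-75,0,-80],[-75,0,-80],[-75,0,-80]],"twist":[0,0,0,0,0,0,0,0],"claw":[-0.2,-0.2,-0.2,1,1,1,1,1]}';python3 - <<'E'
from h import *
s=readout.state();p=s['eef_pos'];y=s['tcp_rot'][2]
D=np.array([630.6,4.4])+np.array([np.cos(.1065),np.sin(.1065)])*-90-p[:2];print(D@[np.cos(y),np.sin(y)],D@[np.sin(y),-np.cos(y)],p[2]-14)
E
```

```text
t: 18.68
eef_pos: [618.0, 4.0, 17.1]
tcp_rot: [-3.141, 0.0, 0.107]
ft_force: [-0.1, 0.3, 0.1]
opening: 0.597
t: 19.35
eef_pos: [544.2, -4.1, 97.7]
tcp_rot: [3.141, -0.001, 0.107]
ft_force: [0.6, 0.9, -0.5]
opening: 0.306
-3.231801873176895 0.7354752561007267 83.68112970200347
```

```bash
python3 -m jog '{"dp":[[-3,0.7,0],[-3,0.7,0],[-3,0.7,0],[-3,0.7,30],[-3,0.7,55],[-3,0.7,70],[-3,0.7,79],[-3,0.7,83]],"twist":[0,0,0,0,0,0,0,0],"claw":[1,1,1,1,1,1,1,1]}'; python3 -m jog '{"dp":[[0,0,0],[5,0,0],[10,0,0],[14,0,0],[18,0,0],[22,0,0],[26,0,0],[30,0,0]],"twist":[0,0,0,0,0,0,0,0],"claw":[1,1,1,1,1,1,1,1]}'; python3 - <<'E'
from h import *
im=eyes.read_camera('wrist');cv2.imwrite('pics/w6.png',im[:,:,::-1])
E
```

```text
t: 20.02
eef_pos: [540.4, -4.9, 13.0]
tcp_rot: [-3.141, 0.002, 0.107]
ft_force: [0.7, 0.3, 0.2]
opening: 0.008
t: 20.68
eef_pos: [570.8, -1.7, 14.4]
tcp_rot: [-3.142, -0.0, 0.107]
ft_force: [-1.5, 0.9, 0.0]
opening: 0.007
```

View pics/w6.png

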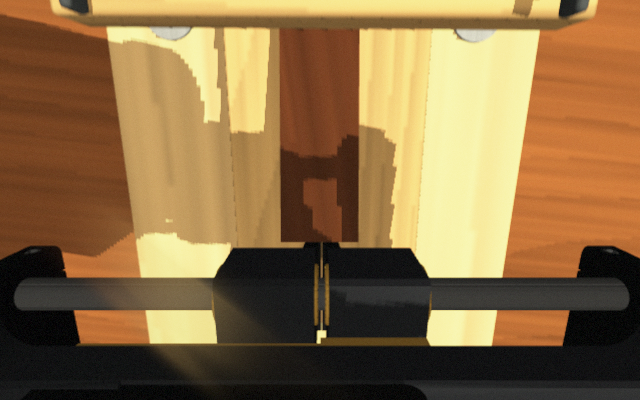

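The wedge is straight under the bar (columns 280-358) and the shut fingers are on its thick end. I'll push in small steps and watch the force.

```bash
for i in 1 2 3 4; do python3 -m jog '{"dp":[[2,0,0],[4,0,0],[4,0,0]],"twist":[0,0,0],"claw":[1,1,1]}'|egrep 'pos|force'; done
```

```text
eef_pos: [574.7, -1.4, 14.3]
ft_force: [-0.1, 0.7, -1.0]
eef_pos: [578.8, -1.0, 14.3]
ft_force: [-0.1, -0.7, -0.0]
eef_pos: [582.8, -0.5, 14.3]
ft_force: [-0.7, -0.7, -0.9]
eef_pos: [586.8, -0.1, 14.3]
ft_force: [1.0, -0.0, -0.5]
```

```bash
for i in 1 2 3 4; do python3 -m jog '{"dp":[[2,0,0],[3,0,0],[3,0,0]],"twist":[0,0,0],"claw":[1,1,1]}'|egrep 'pos|force'; done
```

```text
eef_pos: [589.6, 0.2, 14.3]
ft_force: [0.2, 0.1, 0.0]
eef_pos: [592.6, 0.6, 14.3]
ft_force: [1.0, 0.3, -0.6]
eef_pos: [595.6, 0.9, 14.3]
ft_force: [-0.2, 0.9, -0.5]
eef_pos: [598.6, 1.2, 14.3]
ft_force: [0.3, -0.2, 0.4]
```

```bash
for i in 1 2 3; do python3 -m jog '{"dp":[[1,0,0],[2,0,0],[2,0,0]],"twist":[0,0,0],"claw":[1,1,1]}'|egrep 'pos|force'; done
```

```text
eef_pos: [600.5, 1.4, 14.3]
ft_force: [0.8, 0.0, 0.0]
eef_pos: [602.5, 1.6, 14.3]
ft_force: [0.5, 0.8, -0.3]
eef_pos: [604.5, 1.8, 14.3]
ft_force: [-0.8, 0.9, -1.2]
```

```bash
for i in 1 2 3; do python3 -m jog '{"dp":[[1,0,0],[2,0,0],[2,0,0]],"twist":[0,0,0],"claw":[1,1,1]}'|egrep 'pos|force'; done; python3 - <<'E'
from h import *
im=eyes.read_camera('wrist');cv2.imwrite('pics/w7.png',im[:,:,::-1])
h=cv2.cvtColor(im,cv2.COLOR_RGB2HSV)
for u in (285,300,340,350): print(u,[tuple(im[v,u]) for v in (100,180,225,238,244)])
E
```

```text
eef_pos: [606.5, 2.0, 14.4]
ft_force: [-0.2, -0.0, -0.4]
eef_pos: [608.4, 2.2, 14.3]
ft_force: [1.3, -0.2, -0.2]
eef_pos: [609.8, 2.5, 14.3]
ft_force: [-2.7, 0.4, 2.4]
285 [(np.uint8(247), np.uint8(232), np.uint8(145)), (np.uint8(68), np.uint8(38), np.uint8(20)), (np.uint8(68), np.uint8(40), np.uint8(20)), (np.uint8(62), np.uint8(36), np.uint8(20)), (np.uint8(159), np.uint8(119), np.uint8(66))]
300 [(np.uint8(247), np.uint8(233), np.uint8(145)), (np.uint8(67), np.uint8(33), np.uint8(20)), (np.uint8(69), np.uint8(38), np.uint8(22)), (np.uint8(68), np.uint8(37), np.uint8(19)), (np.uint8(175), np.uint8(135), np.uint8(78))]
340 [(np.uint8(248), np.uint8(234), np.uint8(151)), (np.uint8(68), np.uint8(35), np.uint8(21)), (np.uint8(124), np.uint8(71), np.uint8(41)), (np.uint8(110), np.uint8(60), np.uint8(33)), (np.uint8(157), np.uint8(118), np.uint8(66))]
350 [(np.uint8(247), np.uint8(234), np.uint8(150)), (np.uint8(65), np.uint8(36), np.uint8(19)), (np.uint8(69), np.uint8(37), np.uint8(23)), (np.uint8(75), np.uint8(43), np.uint8(27)), (np.uint8(155), np.uint8(118), np.uint8(68))]
```

The jam has begun, with the wedge about 18 mm thick under the bar. Now 1 mm steps.

```bash
for i in 1 2 3; do python3 -m jog '{"dp":[[1,0,0],[1,0,0],[1,0,0]],"twist":[0,0,0],"claw":[1,1,1]}'|egrep 'pos|force'; done
```

```text
eef_pos: [610.5, 2.6, 14.3]
ft_force: [-5.8, -0.1, 3.8]
eef_pos: [611.1, 2.7, 14.3]
ft_force: [-7.5, -1.0, 4.6]
eef_pos: [611.6, 2.8, 14.3]
ft_force: [-9.7, -1.3, 6.2]
```

```bash
for i in 1 2 3; do python3 -m jog '{"dp":[[1,0,0],[1,0,0],[1,0,0]],"twist":[0,0,0],"claw":[1,1,1]}'|egrep 'pos|force'; done
```

```text
eef_pos: [612.2, 2.9, 14.3]
ft_force: [-11.1, -1.4, 8.7]
eef_pos: [612.7, 3.0, 14.3]
ft_force: [-13.9, -1.5, 9.5]
eef_pos: [613.3, 3.1, 14.3]
ft_force: [-15.2, -2.3, 10.9]
```

```bash
for i in 1 2; do python3 -m jog '{"dp":[[1,0,0],[1,0,0],[1,0,0]],"twist":[0,0,0],"claw":[1,1,1]}'|egrep 'pos|force'; done; python3 -c "
from h import *
cv2.imwrite('pics/b.png',eyes.read_camera('side')[:,:,::-1])"
```

```text
eef_pos: [613.8, 3.2, 14.3]
ft_force: [-17.6, -2.6, 12.9]
eef_pos: [614.3, 3.3, 14.3]
ft_force: [-20.0, -2.0, 13.7]
```

20 N reached. I'll back straight off, rise, and check the wedge numerically from a clear view.

```bash
python3 -m jog '{"dp":[[-4,0,0],[-15,0,0],[-40,0,0],[-70,0,-40],[-100,0,-90],[-130,0,-140],[-130,0,-180],[-130,0,-180]],"twist":[0,0,0,0,0,0,0,0],"claw":[1,1,1,1,1,1,1,1]}'; python3 -m jog '{"dp":[[0,0,0],[0,0,0],[0,0,0]],"twist":[0,0,0],"claw":[1,1,1]}'; python3 - <<'E'
from h import *
import time
m=eyes.camera_model('wrist');im=eyes.read_camera('wrist');cv2.imwrite('pics/w8.png',im[:,:,::-1])
o=np.array([630.6,4.4]);y=.1065;ex=np.array([np.cos(y),np.sin(y)]);ey=np.array([-ex[1],ex[0]])
X=lambda a,b,z:np.array([*(o+a*ex+b*ey),z])
print('proj bar mouth',proj(m,X(45,0,50)),'wedge back top',proj(m,X(-3,0,61)),'blank rear',proj(m,X(-110,0,32)))
h=im.astype(int);u,v=proj(m,X(-3,0,61)).astype(int)
k=((h[:,:,0]<140)&(h[:,:,0]-h[:,:,2]>25)&(h[:,:,1]<85)).astype(np.uint8);k[:,:u-45]=0;k[:,u+45:]=0;k[v+30:]=0
c=max(cv2.findContours(k,cv2.RETR_EXTERNAL,cv2.CHAIN_APPROX_NONE)[0],key=cv2.contourArea);x,yv,w,hh=cv2.boundingRect(c);print('mask',x,yv,w,hh)
for uu in(x+2,x+w-3):
  r=c[np.abs(c[:,0,0]-uu)<=2][:,0,1].max();q=onplane(m,(uu,r+.5),61)[:2]-o;print('back edge jig',q@ex,q@ey)
col=im[:,int(proj(m,X(-100,-40,32))[0])].astype(int).sum(1);print('blank rear step near',[ (i,col[i]) for i in range(int(proj(m,X(-110,-40,32))[1])-5,int(proj(m,X(-110,-40,32))[1])+7)])
# bystanders before/after in the top view
t0=cv2.imread('pics/top0.png')[:,:,::-1];t1=eyes.read_camera('top')
for n,(a,b,c2,d) in dict(offcut=(205,180,240,235),mallet=(380,125,470,178),chisel=(180,125,268,152)).items():
  print(n,'mean abs diff',np.abs(t0[b:d,a:c2].astype(int)-t1[b:d,a:c2]).mean().round(2))
E
```

```text
t: 27.0
eef_pos: [488.2, -10.6, 196.7]
tcp_rot: [3.141, -0.002, 0.107]
ft_force: [1.0, -0.7, 0.6]
opening: 0.008
t: 27.25
eef_pos: [489.1, -10.5, 193.9]
tcp_rot: [-3.142, -0.001, 0.107]
ft_force: [0.5, 0.5, 0.2]
opening: 0.007
proj bar mouth [321.21401217 -27.01345038] wedge back top [321.23315571  30.41739049] blank rear [321.25199825 149.60900781]
mask 300 0 40 37
back edge jig -7.887339165714394 16.882315236570143
back edge jig -7.896370722455534 -13.837452554999865
blank rear step near [(144, np.int64(621)), (145, np.int64(618)), (146, np.int64(621)), (147, np.int64(620)), (148, np.int64(628)), (149, np.int64(596)), (150, np.int64(656)), (151, np.int64(685)), (152, np.int64(681)), (153, np.int64(680)), (154, np.int64(683)), (155, np.int64(681))]
offcut mean abs diff 24.73
mallet mean abs diff 17.05
chisel mean abs diff 16.78
```

The blank's rear edge is at its seated row and the wedge is straight. The bystander image differences are large, though, so I'll check whether that's exposure or movement.

```bash
python3 - <<'E'
from h import *
t0=cv2.imread('pics/top0.png');t1=cv2.cvtColor(eyes.read_camera('top'),cv2.COLOR_RGB2BGR)
cv2.imwrite('pics/t2.png',t1)
for n,(a,b,c,d) in dict(offcut=(205,180,240,235),mallet=(380,130,470,176),chisel=(180,125,268,152),white=(385,100,412,145),table=(100,230,180,240),stop=(285,115,350,132)).items():
  A,B=[cv2.cvtColor(x[b:d,a:c],cv2.COLOR_BGR2GRAY).astype(np.float32) for x in(t0,t1)]
  B=B*A.mean()/B.mean()
  sh,r=cv2.phaseCorrelate(A,B);print(n,'shift px',np.round(sh,2),round(r,2),'means',t0[b:d,a:c].mean().round(),t1[b:d,a:c].mean().round())
s=cv2.imread('pics/top0.png')
print('offcut now',cv2.minAreaRect(dark(t1[:,:,::-1].copy(),(205,180,240,235))))
print(readout.state()['t'])
E
```

```text
offcut shift px [-0.13  0.18] 0.57 means 91.0 70.0
mallet shift px [-0.02  0.04] 1.0 means 120.0 137.0
chisel shift px [-0.04  0.51] 1.0 means 105.0 122.0
white shift px [0.47 0.52] 1.0 means 137.0 153.0
table shift px [-28.37   2.01] 0.06 means 102.0 96.0
stop shift px [0.03 0.01] 0.91 means 126.0 145.0
offcut now ((222.0, 203.0), (46.0, 34.0), 90.0)
27.4
```

View pics/t2.png

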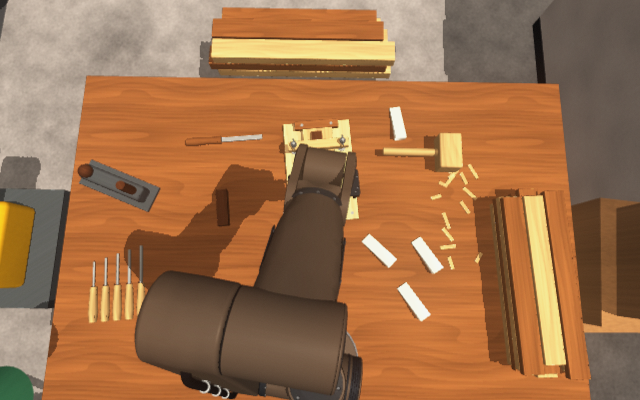

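The offcut (222,207), mallet and chisel haven't moved; the differences came from exposure and the arm's shadow. The wedge tip shows beyond the bar at about (318,135), and the blank touches the stop. Handing in.

```bash
python3 -c "
from cell import job_done;print(job_done())"
```

```text
the job is handed in; nothing more can be done
None
```

The job is done and handed in at about 27 s of robot time: the blank is against the end stop and the wedge is jammed under the crossbar, with the robot clear of everything.

- **Blank:** I pushed it to the stop with shut fingers. The wrist force rose to about 28 N along x (about 35 N in all) with the tool standing still. The wrist view put its rear end at jig x = -109.4 mm, against -110 mm nominal, and it was still there after the wedge was in.
- **Wedge:** I laid it on the blank with its tip under the bar, released it, and pushed its thick end in small steps. Resistance rose steadily over about 5 mm to 20.0 N along x. By my estimate from that travel, the bar force is 8–11 N. After I backed off, the wedge was straight and its tip showed beyond the bar.
- **Bystanders:** Offcut, mallet and chisel shifted by about half a pixel at most between the first and last top views.

**What went wrong or disagreed:**
- **First push missed:** it passed over the blank without moving it. The fingertips sit about 22 mm above the reported TCP, so I probed for the real height and repeated the push.
- **Wedge position:** the final check put its thick end at jig x = -8 mm, where I expected -3 mm. The mask probably took in the back face.
- **Downward push:** there was also about 14 N of vertical force at the tool in the final push, so the bar force could be somewhat lower than I estimated. I could not measure it directly.
- **Camera budget:** I viewed 13 pictures against a budget of 10.

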